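Stir the polishing beads and take a dip gauge reading

TASK

Lift the collared gauge rod out of the tool block, stir the wooden polishing beads with it, three wide rounds of the bowl so that the beads shift, then push it down the guide tube beside the bowl until its collar stops on the tube's mouth, and draw it right out again. Finish while still holding the rod in the gripper and keep it there: rod level, tip over the white reading card, at least 15 cm but no more than 40 cm above the bench, touching nothing else. Keep all beads in the bowl and leave everything else on the bench where it is.

Things in the scene. Friction and masses are not known exactly. Their poses are not given: they have to be found in the camera images.
- rod_handle (a point): collared gauge rod, 198 mm, 90 g, upright (lean up to 3 deg) in any of the block's 3 holes, the tallest: wooden handle 18 mm diameter, 90 mm long, above a brass collar 30 mm diameter, 8 mm thick, above a steel shaft 10 mm diameter, 100 mm long. This point: mid-handle on the axis, 45 mm below the top end, 53 above the collar's underside, 153 above the tip; 163 mm above the bench at the start; z from tip to handle
- rod_tip (a point): free lower end of the gauge rod's steel shaft, on the axis; z up the rod
- rod_collar (a point): centre of the underside of the gauge rod's collar, 100 mm above the tip; z up the rod
- block: fixed dark wooden tool block, 70 x 190 x 60 mm (x, y, z), origin under its centre; three holes of 15 mm diameter, 50 mm deep, in a row along its y axis at y = -60, 0 and +60 mm hold the rod and two short punches in any order
- bowl (a point): centre of the inner floor of a fixed round aluminium bowl on the polisher board, 19 mm above the bench; inner diameter 96 mm at the floor, 110 mm from 12 mm up; rim 63 mm above this point. At the start the beads lie in a ring of 35 mm radius, the middle is free. The guide tube's axis is 110 mm from the bowl's axis, along +y; x runs level across that
- tube_mouth (a point): centre of the mouth of the fixed upright steel guide tube beside the bowl, 125 mm above the bench; bore 15 mm diameter, flaring to about 25 mm in the top 11 mm; 35 mm outside at the mouth; 107 mm deep. The collar stops on its rim with the rod's tip 100 mm below this point; z up
- card_mid (a point): fixed flat white reading card with thin grey lines and a 10 mm dark wooden border around it; the white is 160 mm along its x, 120 mm along its y, 2 mm thick; this point is the centre of its top face
- bead0_center (a point): centre of a loose wooden bead (ball), 24 mm diameter, 12 g, in the bowl
- bead1_center (a point): centre of a loose wooden bead (ball), 24 mm diameter, 12 g, in the bowl
- bead2_center (a point): centre of a loose wooden bead (ball), 24 mm diameter, 12 g, in the bowl
- bead3_center (a point): centre of a loose wooden bead (ball), 24 mm diameter, 12 g, in the bowl
- bead4_center (a point): centre of a loose wooden bead (ball), 24 mm diameter, 12 g, in the bowl
- bead5_center (a point): centre of a loose wooden bead (ball), 24 mm diameter, 12 g, in the bowl
- punch0: loose leather punch, 10 to 13 mm diameter, 120 mm long, upright in the tool block, top 130 mm above the bench; leave it alone; origin at its lower end
- punch1: loose leather punch, 10 to 15 mm diameter, 125 mm long, upright in the tool block, top 135 mm above the bench; leave it alone; origin at its lower end
- tin: closed tin, 68 mm diameter, 62 mm high; leave it alone; origin under its centre
- bottle: glass bottle, 60 mm diameter, 210 mm high; leave it alone; origin under its centre
- tape: tape measure, 65 x 70 x 34 mm; leave it alone; origin under its centre
- brush: shoe brush, 60 x 200 x 50 mm; leave it alone; origin under its centre
- hammer: hammer lying on the bench; leave it alone
Things that resemble listed ones, but are neither listed nor needed, are in the scene too. Of the things that look like the part that bears card_mid, take the one that is farthest from the robot's base at the start.

How it is judged:
By the outcome, as a careful person would: the job done as asked, in the order asked, and still so for the second after the job is handed in, while the arm keeps its last pose, push and grip.
It also fails if it takes over 69 s, if anything falls off the work surface, if the arm or the gripper's body presses on something with over 40 N, if the wrist force passes 120 N, or if a joint passes its speed limit or range.

ROBOT

A 6-joint arm with a two-finger parallel gripper is mounted at the origin on the work surface. World frame = base frame: x ahead of the robot, y to its left, z up, the work surface at z = 0. Lengths are in m, angles in rad, forces in N, time in s.
With the tool pointing down it reaches from about 0.275 to 0.725 m from the base axis. Payload 15.9 kg.
Tool frame: the origin (TCP) lies on the mounting face of the last link; the fingertips stand tcp_to_tips ahead of it and the grasp point (between the pads) lies 155 mm ahead of it (tcp_to_tips is the distance from the TCP to the fingertips, in m); z points along the fingers, y is the line along which they close (so a half turn about z gives the same grasp; the last joint's range is limited). The gripper opens to 85 mm and grips with 20 to 120 N. Pads are 22 mm wide; open, the fingers measure 114 mm over their backs; the gripper's body (76 mm by 85 mm) begins 54 mm behind the grasp point. The pads swing forward as they close: fully open they stand 13 mm farther back than shut.
Start: joints at [1.23, 0.213, -0.034, 1.323, 0, 1.571], TCP at [0.167, 0.471, 0.405] pointing down, gripper open.
Joint ranges: [-2.98, 2.98], [-0.74, 1.72], [-1.14, 1.35], [-2.1, 2.04], [-1.57, 1.44], [-3.14, 3.14]. Speed limits (rad/s): [1.89, 1.89, 2.39, 2.57, 3.14, 3.14].

INTERFACE

Orientations are given as a rotation vector (axis times angle).
In Python, from plant import * gives the robot as it stands. The module is installed in compiled form; this text tells all that it offers.
- The arm moves only by the tool arm_command, never from a script. Its arguments are lists of equal length, an entry for each row: "offset": the shift along the tool's x, y, z in units of 200 mm (1.0 is 200 mm), a list of three; "twist": the turn, a rotation vector about the tool's x, y, z in units of 90 degrees (1.0 is 90 degrees), a list of three. In form: {"offset": [[x, y, z], ...], "twist": [[ax, ay, az], ...]}. A call has 1 to 20 rows; each row is the pose to reach, as a shift and turn from the pose commanded when the call began, along the tool's axes at that moment; what a row does not reach only later rows make up. A row lasts 1/10 s, in which the tool goes at most 50 mm and 8.59 degrees, less where a joint would pass 70% of its speed; a pose out of reach is approached as far as the arm can. A call with a number of a shift or a turn outside -1 to 1 is refused whole. A call with a gripper value outside its range is refused whole. "hand" is the opening, from -1 (shut) to 1 (fully open), set as the call begins (left out, the last holds). The fingers move at their own pace and stop on an object; "force" is the grip in N (left out, the last holds). Time passes only in rows, so rows that repeat a pose let the fingers close. It gives the time, the measured TCP pose, the force, the opening and the grip force at its end, in the units of the state.
- observe(): the state, without advancing time (a new reading comes with each control period).
- snapshot(name): name is "scene" or "top" or "wrist"; returns a dict with "frame" (384x512x3 uint8, red, green, blue), "fx", "fy", "cx", "cy" (pixels), "distortion" ([k1, k2, p1, p2, k3] as OpenCV has them; the pictures are not rectified), "camera_from_world" (4x4, takes a point from world to camera coordinates). Camera axes: x right, y up, looking along -z (the intrinsics and any distortion apply to the point x, -y, -z); pixel columns grow to the right and rows downward; lengths in m; the calibration is good to about 2 mm. A picture is of the moment at which its call begins. There is no depth.
- finish_job(): hands the job in; it is judged then, once.
Trained networks look in a picture, given as the dict that the camera call returned (one of the last four; its "shot" number tells which), for a name from the list of things; names that differ only in an ending like _2 or _b are one class to them, and where a whole thing is asked for, a point or a joint stands for the part that bears it (a point fixed in the world has none). Each returns a list of dicts, best first, with "p" (0 to 1); they miss things now and then, are a little off and sometimes report something else, mostly with a low value. They report only what shows in the picture. A call takes as long as a camera call. They do not tell look-alikes from the thing itself.
- look_for(name, picture): "at" ([column, row] in pixels, amid what is visible of it).
- outline_of(name, picture): "region" (384x512 bool, what is visible of it) and "at" ([column, row] in pixels, amid what is visible of it).
The state is a dict: "time_s": time; "q": joint angles; "qd": joint speeds; "joint_torque": joint torques, N m; "position": TCP position; "orientation": TCP orientation; "force": force on the tool from outside, world axes, zero at the start; "torque": the same for the moment, N m; "opening": finger opening in m; "finger_force": force on a finger pad.
Only numpy, scipy, OpenCV 4.12 (cv2) and the standard library are available. Lean on these libraries where they do the work, as an engineer would, in place of code of your own. Each camera call takes 0.05 s, during which the arm holds its last target. There are 200 camera calls.

## Working session

There is one attempt and no reset: what is moved stays moved. The work goes in short steps, Python scripts to look and compute and a tool call to move; the robot and the scene stay as the last step left them, time stands still between calls to the robot, and variables do not carry over. Pictures are saved under pics/ and viewed, at most 10 in all, crops included, and the job is handed in when it is done.

Besides the shell and the picture viewer there is one more tool, called after "Emit:" as name(argument=value, ...) on one line, values as JSON. arm_command: Moves the arm, as the interface text tells. Its arguments: {"type":"object","properties":{"offset":{"type":"array"},"twist":{"type":"array"},"hand":{"type":"number"},"force":{"type":"number"}},"required":["offset","twist"]}

```bash
mkdir -p pics
cat > h.py <<'E'
from plant import *
import numpy as np, cv2
from scipy.spatial.transform import Rotation as R
def K(s): return np.array([[s["fx"],0,s["cx"]],[0,s["fy"],s["cy"]],[0,0,1.]]),np.array(s["distortion"],float)
def ray(s,px):
    k,d=K(s); u=cv2.undistortPoints(np.array([[px]],float),k,d)[0,0]
    M=np.array(s["camera_from_world"]); r=M[:3,:3].T@np.array([u[0],-u[1],-1]); o=-M[:3,:3].T@M[:3,3]
    return o,r/np.linalg.norm(r)
def at_z(s,px,z):
    o,r=ray(s,px); return o+r*(z-o[2])/r[2]
def proj(s,p):
    k,d=K(s); M=np.array(s["camera_from_world"]); c=(M[:3,:3]@np.atleast_2d(p).T).T+M[:3,3]
    c=c*[1,-1,-1]; return cv2.projectPoints(c,np.zeros(3),np.zeros(3),k,d)[0][:,0]
def tri(obs):
    A=np.zeros((3,3));b=np.zeros(3)
    for s,px in obs:
        o,r=ray(s,px);P=np.eye(3)-np.outer(r,r);A+=P;b+=P@o
    return np.linalg.solve(A,b)
def save(s,n): cv2.imwrite("pics/"+n,s["frame"][...,::-1])
E
python3 - <<'E'
from h import *
S={n:snapshot(n) for n in("scene","top","wrist")}
save(S["scene"],"s0.png");save(S["top"],"t0.png");save(S["wrist"],"w0.png")
st=observe();print({k:np.round(v,3) for k,v in st.items()}); print(globals().get('tcp_to_tips'))
for n in ["rod_handle","rod_tip","rod_collar","block","bowl","tube_mouth","card_mid","bead0_center","punch0","tin","bottle","tape","brush","hammer"]:
    print(n,{c:[(np.round(d["at"]).tolist(),round(d["p"],2)) for d in look_for(n,S[c])[:4]] for c in S})
for c in S: print(c,np.round(ray(S[c],[256,192]),3).tolist())
E
```

```text
{'time_s': np.float64(0.15), 'q': array([ 1.23 ,  0.213, -0.035,  1.324, -0.   ,  1.571]), 'qd': array([ 0.001, -0.001,  0.003, -0.001,  0.001, -0.   ]), 'joint_torque': array([ 0.0000e+00, -6.8641e+01,  4.8725e+01,  1.3000e-02, -0.0000e+00,
       -0.0000e+00]), 'position': array([0.167, 0.471, 0.404]), 'orientation': array([-5.330e-01, -3.096e+00,  1.000e-03]), 'force': array([-0.846,  0.083, -0.369]), 'torque': array([ 0.001,  0.007, -0.02 ]), 'finger_force': np.float64(0.0), 'opening': np.float64(0.086)}
0.1734
rod_handle {'scene': [([356.0, 243.0], 0.79)], 'top': [([322.0, 193.0], 0.56), ([132.0, 200.0], 0.45)], 'wrist': []}
rod_tip {'scene': [([354.0, 246.0], 0.64)], 'top': [([129.0, 203.0], 0.6), ([314.0, 203.0], 0.33)], 'wrist': []}
rod_collar {'scene': [([356.0, 239.0], 0.64), ([208.0, 275.0], 0.18)], 'top': [([240.0, 234.0], 0.73), ([129.0, 203.0], 0.56), ([338.0, 181.0], 0.42)], 'wrist': []}
block {'scene': [([351.0, 276.0], 0.76), ([328.0, 246.0], 0.72), ([247.0, 240.0], 0.55)], 'top': [([131.0, 203.0], 0.4)], 'wrist': []}
bowl {'scene': [([221.0, 178.0], 0.9), ([206.0, 2
[... 615 characters left out ...]
': [([208.0, 112.0], 0.89), ([142.0, 206.0], 0.53), ([379.0, 231.0], 0.32), ([240.0, 236.0], 0.24)], 'wrist': []}
bottle {'scene': [([249.0, 288.0], 0.76), ([215.0, 145.0], 0.33)], 'top': [([162.0, 112.0], 0.75), ([130.0, 200.0], 0.39)], 'wrist': []}
tape {'scene': [([292.0, 204.0], 0.66)], 'top': [([240.0, 234.0], 0.6), ([313.0, 201.0], 0.15)], 'wrist': []}
brush {'scene': [([161.0, 234.0], 0.66)], 'top': [([274.0, 108.0], 0.59)], 'wrist': []}
hammer {'scene': [([217.0, 146.0], 0.66)], 'top': [([382.0, 230.0], 0.77)], 'wrist': []}
scene [[1.144, 0.741, 0.81], [-0.506, -0.626, -0.593]]
top [[0.468, -0.02, 1.284], [0.056, -0.011, -0.998]]
wrist [[0.103, 0.494, 0.374], [0.249, -0.079, -0.965]]
```

Run:
```python
import cv2
t=cv2.imread("pics/t0.png")
cv2.imwrite("pics/t0b.png",cv2.resize(t[70:340,60:440],(800,568),interpolation=cv2.INTER_CUBIC))
t=cv2.imread("pics/s0.png")
cv2.imwrite("pics/s0b.png",cv2.resize(t[100:340,120:440],(800,600),interpolation=cv2.INTER_CUBIC))
```

```text
(no output)
```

View pics/t0b.png

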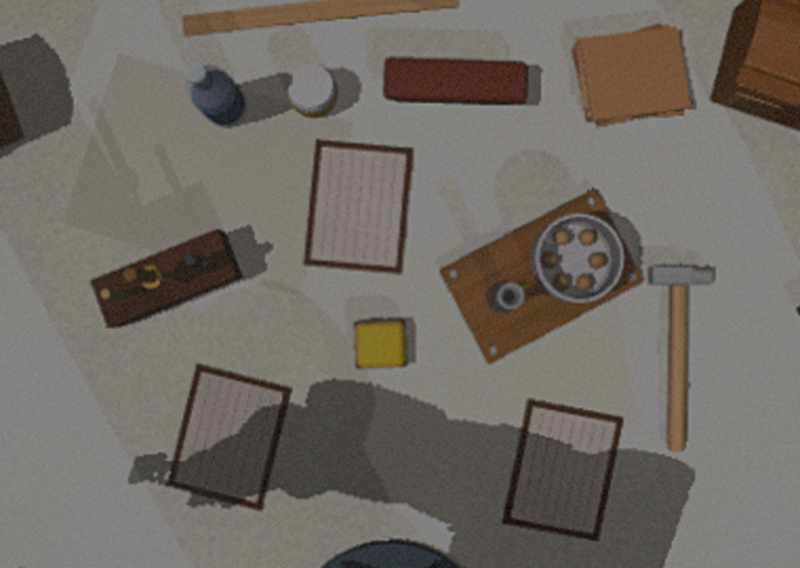

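View pics/s0b.png

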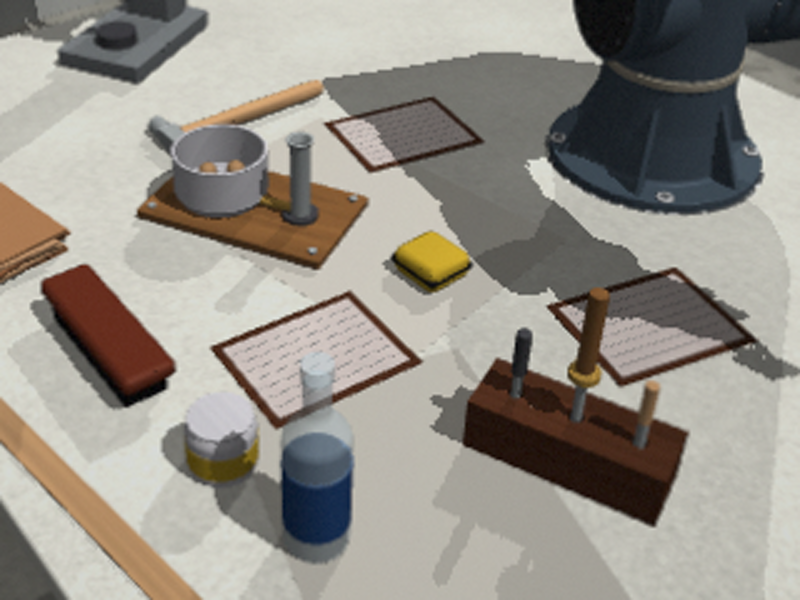

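The top view shows the rod in the block's middle hole (top px ≈ 122,201). The tube mouth is at ≈ (302,209), the bowl with six beads at ≈ (335,192), and the farthest card at ≈ (231,168). In the scene view the rod top is ≈ (359,217), the collar ≈ (354,250) and the tube mouth ≈ (240,156).

Run:
```python
from h import *
T=snapshot("top");S=snapshot("scene")
f=lambda x,y:(60+x/2.105,70+y/2.105)
g=lambda x,y:(120+x/2.5,100+y/2.5)
p=lambda n,v:print(n,np.round(v,4))
p("rodtop",tri([(T,f(130,274)),(S,g(598,292))]))
p("rodtop z208 S",at_z(S,g(598,293),.205));p("T",at_z(T,f(130,274),.205))
p("collar tri",tri([(T,f(151,277)),(S,g(584,374))]));p("S",at_z(S,g(584,374),.114));p("T",at_z(T,f(151,277),.114))
p("tube tri",tri([(T,f(510,293)),(S,g(301,139))]));p("S",at_z(S,g(301,139),.125));p("T",at_z(T,f(511,293),.125))
p("bowl rim T",at_z(T,f(580,257),.082))
for c in T,S:
  print("card",[np.round(at_z(c,d["at"],.002),3).tolist() for d in look_for("card_mid",c)])
# bowl fit via grayscale crop for view
p("block c T",at_z(T,f(162,271),.06))
for n in("bottle","tin","brush","tape","hammer"):
  d=look_for(n,T); print(n,np.round(at_z(T,d[0]["at"],.03),3))
img=T["frame"][150:240,270:400,::-1]
cv2.imwrite("pics/tb.png",cv2.resize(img,(780,540),interpolation=cv2.INTER_CUBIC))
cv2.imwrite("pics/tr.png",cv2.resize(T["frame"][165:235,90:190,::-1],(800,560),interpolation=cv2.INTER_CUBIC))
```

```text
rodtop [0.5079 0.306  0.2061]
rodtop z208 S [0.5077 0.3062 0.205 ]
T [0.508  0.3063 0.205 ]
collar tri [0.5073 0.307  0.1108]
S [0.5099 0.3092 0.114 ]
T [0.5075 0.3059 0.114 ]
tube tri [ 0.4839 -0.1552  0.1232]
S [ 0.4839 -0.1509  0.125 ]
T [ 0.4858 -0.1579  0.125 ]
bowl rim T [ 0.5339 -0.2554  0.082 ]
card [[0.296, 0.233, 0.002], [0.603, 0.039, 0.002], [0.241, -0.251, 0.002]]
card [[0.244, -0.242, 0.002], [0.611, 0.033, 0.002], [0.293, 0.241, 0.002]]
block c T [0.5174 0.3058 0.06  ]
bottle [0.777 0.239 0.03 ]
tin [0.771 0.099 0.03 ]
brush [ 0.784 -0.09   0.03 ]
tape [0.512 0.331 0.03 ]
hammer [ 0.435 -0.396  0.03 ]
```

View pics/tb.png

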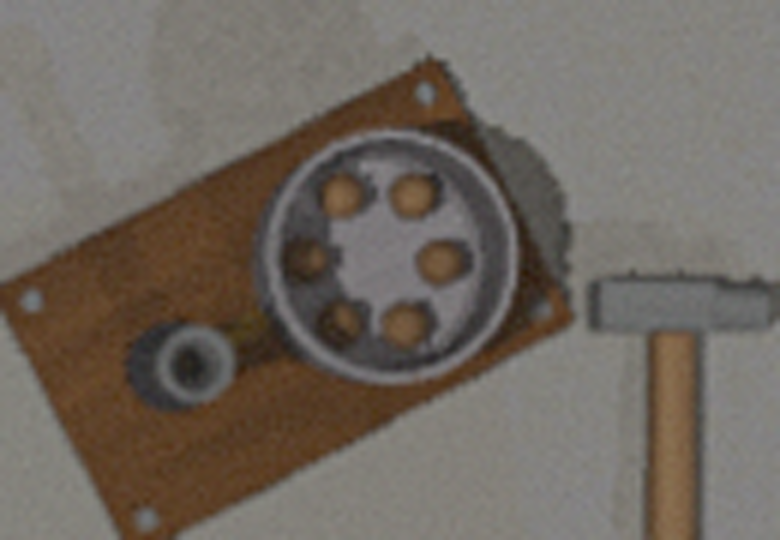

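The bowl rim is centred at ≈ (334.7,192.7) and the tube mouth at ≈ (302.7,210.5). All six beads lie in a ring. I'll plan the approach next.

```bash
cat >> h.py <<'E'
def down(yaw): # tool z down, tool y along (cos yaw, sin yaw)
    y=np.array([np.cos(yaw),np.sin(yaw),0]);z=np.array([0,0,-1.]);return np.c_[np.cross(y,z),y,z]
def pose():
    s=observe();return np.array(s["position"]),R.from_rotvec(s["orientation"]).as_matrix()
def rel(p,Rm,frm=None):
    p0,R0=frm if frm else pose()
    o=R0.T@(np.array(p)-p0)/.2; t=R.from_matrix(R0.T@Rm).as_rotvec()/(np.pi/2)
    print("offset",np.round(o,3).tolist(),"twist",np.round(t,3).tolist()); return p,Rm
E
python3 - <<'E'
from h import *
T=snapshot("top")
f=lambda x,y:(270+x/6,150+y/6)
print("tube",at_z(T,f(196,363),.125),"bowl",at_z(T,f(388,256),.082))
print(pose()[1].round(3))
# block row direction from punch/hole line in top: corners of block top
g=lambda x,y:(60+x/2.105,70+y/2.105)
c=[at_z(T,g(*q),.06)[:2] for q in[(92,280),(222,230)]]
d=c[1]-c[0];print("row",d,np.linalg.norm(d)); yaw=np.arctan2(d[1],d[0])+np.pi/2;print("yaw",yaw)
for y in(yaw,yaw+np.pi):
  for z in(.42,.325): rel([.508,.306,z],down(y))
E
```

```text
tube [ 0.48233182 -0.15764398  0.125     ] bowl [ 0.53228455 -0.25291568  0.082     ]
[[-0.942  0.334 -0.   ]
 [ 0.334  0.942  0.   ]
 [ 0.     0.    -1.   ]]
row [ 0.06741173 -0.17964552] 0.19187718924312258
yaw 0.358988622108676
offset [-1.883, -0.209, -0.076] twist [0.0, -0.0, 0.555]
offset [-1.883, -0.209, 0.399] twist [0.0, -0.0, 0.555]
offset [-1.883, -0.209, -0.076] twist [0.0, 0.0, -1.445]
offset [-1.883, -0.209, 0.399] twist [0.0, 0.0, -1.445]
```

View pics/tr.png

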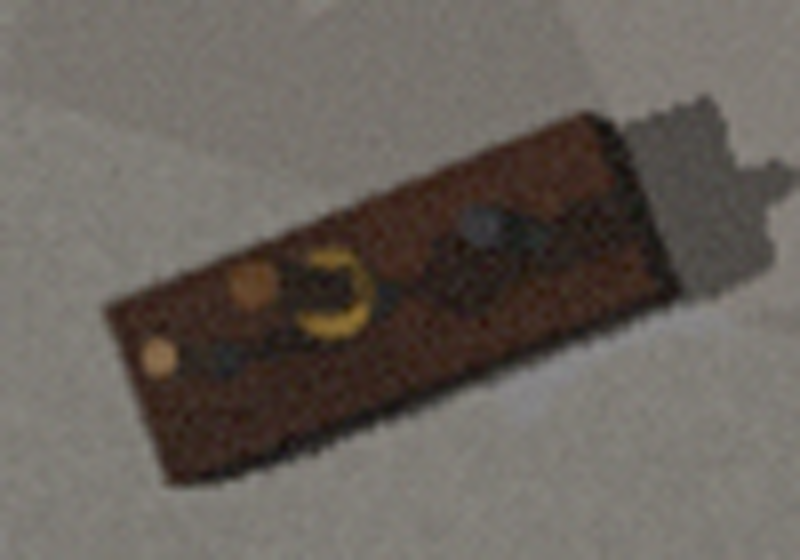

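Emit:
arm_command(offset=[[-0.95, -0.1, -0.08], [-0.95, -0.1, -0.08], [-0.95, -0.1, -0.08], [-0.95, -0.1, -0.08], [-0.95, -0.1, -0.08], [-0.95, -0.1, -0.08]], twist=[[0, 0, 0.55], [0, 0, 0.55], [0, 0, 0.55], [0, 0, 0.55], [0, 0, 0.55], [0, 0, 0.55]], hand=1)

```text
time_s: 3.35
position: [0.3407, 0.3881, 0.4207]
orientation: [1.791, 2.581, -0.0]
force: [-0.8, 0.2, 0.4]
opening: 0.0854
finger_force: 0.0
```

Run:
```python
from h import *
print(pose(),observe()["q"])
rel([.508,.306,.42],down(.359));rel([.508,.306,.325],down(.359))
```

```text
(array([0.34074364, 0.388109  , 0.42066622]), array([[-3.49865619e-01,  9.36799897e-01, -2.50842865e-05],
       [ 9.36799897e-01,  3.49865618e-01, -3.92603984e-05],
       [-2.80030078e-05, -3.72348206e-05, -9.99999999e-01]])) [ 8.50295042e-01  2.45452448e-01  4.72936854e-02  1.37268362e+00
 -7.05228109e-06  2.06366372e+00]
offset [-0.677, 0.64, 0.003] twist [-0.0, 0.0, -0.001]
offset [-0.677, 0.64, 0.478] twist [-0.0, 0.0, -0.001]
```

Emit:
arm_command(offset=[[-0.677, 0.64, 0], [-0.677, 0.64, 0], [-0.677, 0.64, 0], [-0.677, 0.64, 0], [-0.677, 0.64, 0], [-0.677, 0.64, 0], [-0.677, 0.64, 0]], twist=[[0, 0, 0], [0, 0, 0], [0, 0, 0], [0, 0, 0], [0, 0, 0], [0, 0, 0], [0, 0, 0]])

```text
time_s: 4.05
position: [0.5069, 0.3086, 0.4208]
orientation: [-1.779, -2.589, 0.0]
force: [-0.6, -0.7, -0.6]
opening: 0.0855
finger_force: 0.0
```

Run:
```python
from h import *
S=snapshot("scene");W=snapshot("wrist")
p,r=pose();print(p)
g=[p+r[:,2]*.155,p+r[:,2]*.05,p+r[:,2]*.26]
img=W["frame"][...,::-1].copy()
for q in proj(W,[[.508,.306,.206],[.508,.3065,.118]]): cv2.drawMarker(img,tuple(int(v) for v in q),(0,0,255),0,8)
i2=S["frame"][...,::-1].copy()
for q in proj(S,g): cv2.drawMarker(i2,tuple(int(v) for v in q),(0,0,255),0,6)
cv2.imwrite("pics/c1.png",np.hstack([cv2.resize(img,(400,300)),cv2.resize(i2[130:310,270:450],(300,300))]))
```

```text
[0.50662534 0.30888011 0.42101601]
```

View pics/c1.png

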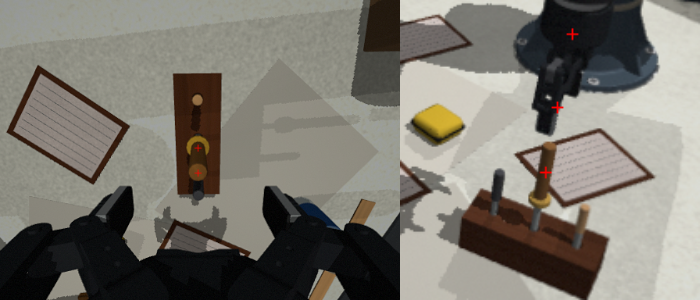

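The wrist view shows the predicted handle top and collar falling on the rod (≈197,172 and 197,148 in the half-size picture), and the fingers straddle it across the row. Descending.

Emit:
arm_command(offset=[[-0.012, 0, 0.15], [-0.012, 0, 0.3], [-0.012, 0, 0.4], [-0.012, 0, 0.48], [-0.012, 0, 0.48], [-0.012, 0, 0.48]], twist=[[0, 0, 0], [0, 0, 0], [0, 0, 0], [0, 0, 0], [0, 0, 0], [0, 0, 0]])

```text
time_s: 4.75
position: [0.5079, 0.3064, 0.3255]
orientation: [1.779, 2.589, 0.0]
force: [1.2, -0.3, -0.3]
opening: 0.0855
finger_force: 0.0
```

Emit:
arm_command(offset=[[0, 0, 0], [0, 0, 0], [0, 0, 0], [0, 0, 0], [0, 0, 0], [0, 0, 0], [0, 0, 0], [0, 0, 0], [0, 0, 0], [0, 0, 0], [0, 0, 0], [0, 0, 0]], twist=[[0, 0, 0], [0, 0, 0], [0, 0, 0], [0, 0, 0], [0, 0, 0], [0, 0, 0], [0, 0, 0], [0, 0, 0], [0, 0, 0], [0, 0, 0], [0, 0, 0], [0, 0, 0]], hand=-1, force=80)

```text
time_s: 5.95
position: [0.5084, 0.306, 0.3251]
orientation: [1.78, 2.588, 0.001]
force: [-1.0, -0.3, 6.2]
opening: 0.0161
finger_force: 77.8
```

Emit:
arm_command(offset=[[0, 0, -0.05], [0, 0, -0.12], [0, 0, -0.22], [0, 0, -0.34], [0, 0, -0.46], [0, 0, -0.58], [0, 0, -0.7], [0, 0, -0.7], [0, 0, -0.7], [0, 0, -0.7]], twist=[[0, 0, 0], [0, 0, 0], [0, 0, 0], [0, 0, 0], [0, 0, 0], [0, 0, 0], [0, 0, 0], [0, 0, 0], [0, 0, 0], [0, 0, 0]])

```text
time_s: 6.95
position: [0.5083, 0.306, 0.4639]
orientation: [-1.78, -2.588, 0.002]
force: [0.0, -0.2, -0.0]
opening: 0.0161
finger_force: 78.2
```

Run:
```python
from h import *
S=snapshot("scene");T=snapshot("top")
st=observe();p,r=pose();print(p,st["q"].round(2),st["force"],st["opening"])
pts=[p+r[:,2]*d for d in(.155,.208,.315)]
for n,im in(("S",S),("T",T)): print(n,proj(im,pts).round(1).tolist())
i2=S["frame"][...,::-1].copy();u=proj(S,pts)[1].astype(int)
i3=T["frame"][...,::-1].copy();v=proj(T,pts)[2].astype(int)
a=i2[u[1]-50:u[1]+50,u[0]-50:u[0]+50];b=i3[v[1]-50:v[1]+50,v[0]-50:v[0]+50]
print("S crop origin",u-50,"T",v-50)
cv2.imwrite("pics/c2.png",np.hstack([cv2.resize(k,(400,400),interpolation=cv2.INTER_CUBIC) for k in(a,b)]))
```

```text
[0.50823565 0.30595955 0.463841  ] [ 0.54  0.42  0.4   1.55 -0.    1.75] [ 0.13619541  0.40275997 -1.45641067] 0.01635339601465962
S [[366.7, 177.1], [362.6, 198.2], [355.2, 236.8]]
T [[108.6, 198.5], [115.7, 199.4], [128.2, 201.0]]
S crop origin [312 148] T [ 78 151]
```

View pics/c2.png

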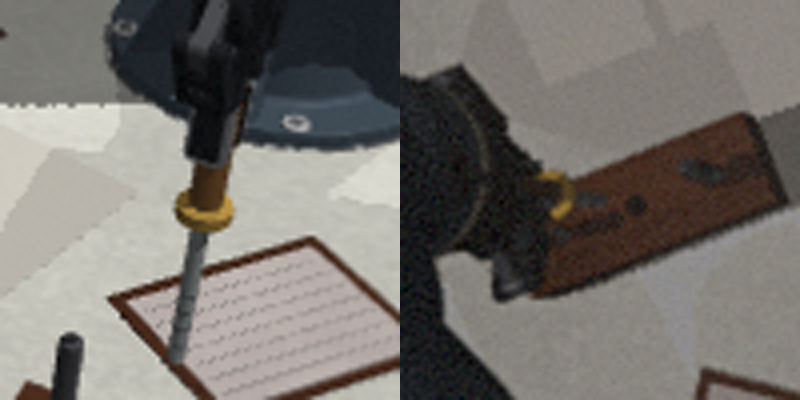

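The rod came out cleanly. In the scene view the tip is at ≈ (356,237.5) against a predicted (355,237), and in the top view ≈ (129,201) against (128,201), so it sits straight in the grip. Now to the bowl.

Emit:
arm_command(offset=[[-0.06, -0.02, 0], [-0.18, -0.058, 0], [-0.34, -0.11, 0], [-0.52, -0.168, 0], [-0.7, -0.226, 0], [-0.889, -0.288, 0]], twist=[[0, 0, 0], [0, 0, 0], [0, 0, 0], [0, 0, 0], [0, 0, 0], [0, 0, 0]])

```text
time_s: 7.65
position: [0.5177, 0.1174, 0.4645]
orientation: [-1.78, -2.589, 0.001]
force: [0.9, 0.3, -0.6]
opening: 0.016
finger_force: 78.1
```

Emit:
arm_command(offset=[[-0.18, -0.058, 0], [-0.36, -0.116, 0], [-0.54, -0.174, 0], [-0.72, -0.232, 0], [-0.889, -0.288, 0]], twist=[[0, 0, 0], [0, 0, 0], [0, 0, 0], [0, 0, 0], [0, 0, 0]])

```text
time_s: 8.15
position: [0.5273, -0.0695, 0.4645]
orientation: [-1.781, -2.588, 0.001]
force: [0.1, -0.2, -0.9]
opening: 0.0166
finger_force: 78.1
```

Emit:
arm_command(offset=[[-0.18, -0.058, 0], [-0.36, -0.116, 0], [-0.54, -0.174, 0], [-0.7, -0.226, 0], [-0.82, -0.265, 0], [-0.889, -0.288, 0], [-0.889, -0.288, 0], [-0.889, -0.288, 0]], twist=[[0, 0, 0], [0, 0, 0], [0, 0, 0], [0, 0, 0], [0, 0, 0], [0, 0, 0], [0, 0, 0], [0, 0, 0]])

```text
time_s: 8.95
position: [0.5377, -0.2536, 0.4646]
orientation: [-1.78, -2.588, -0.0]
force: [0.0, 0.7, -1.1]
opening: 0.0165
finger_force: 78.1
```

Run:
```python
from h import *
S=snapshot("scene");T=snapshot("top")
st=observe();p,r=pose();print(p,st["q"].round(2),st["force"],st["opening"])
pts=[p+r[:,2]*d for d in(.155,.208,.315)]
b=[[.533,-.2545,.082],[.533,-.2545,.019]]
out=[]
for im in(S,T):
    print(proj(im,pts).round(1).tolist(),proj(im,b).round(1).tolist())
    u=proj(im,pts)[2].astype(int); o=u-50;print("orig",o)
    k=im["frame"][o[1]:o[1]+100,o[0]:o[0]+100,::-1]; out.append(cv2.resize(k,(400,400),interpolation=cv2.INTER_CUBIC))
cv2.imwrite("pics/c3.png",np.hstack(out))
rel([.533,-.2545,.464],down(.359))
```

```text
[ 0.53789877 -0.2528968   0.46487097] [-0.44  0.43  0.41  1.56  0.    0.76] [-0.32631023 -1.06490605 -0.9853617 ] 0.016433072959621552
[[202.1, 89.0], [203.2, 106.6], [205.2, 139.7]] [[207.4, 158.4], [208.4, 175.4]]
orig [155  89]
[[353.7, 184.8], [348.6, 186.4], [339.5, 189.1]] [[335.2, 192.4], [331.1, 193.6]]
orig [289 139]
offset [0.001, -0.026, 0.004] twist [0.0, -0.0, 0.005]
```

View pics/c3.png

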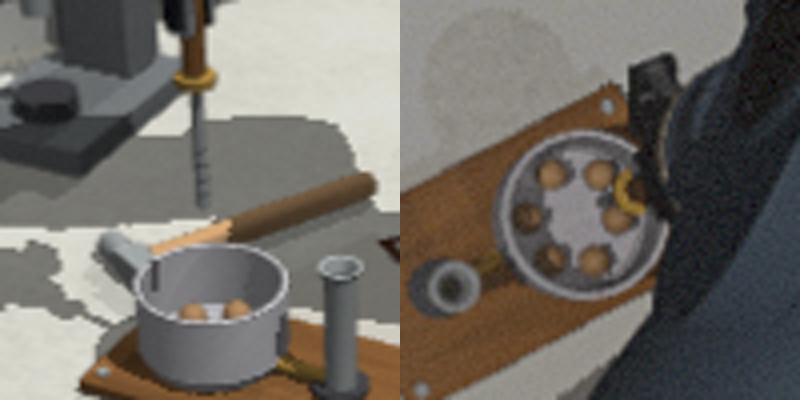

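The tip is at scene ≈ (205.8,140.8), about 2 mm lower than assumed. The rim centre is ≈ (207.8,159.3), as predicted, and the beads are still in their ring. Descending into the middle.

Emit:
arm_command(offset=[[0, -0.026, 0], [0, -0.026, 0.1], [0, -0.026, 0.2], [0, -0.026, 0.3], [0, -0.026, 0.4], [0, -0.026, 0.5], [0, -0.026, 0.56], [0, -0.026, 0.6], [0, -0.026, 0.6], [0, -0.026, 0.6]], twist=[[0, 0, 0], [0, 0, 0], [0, 0, 0], [0, 0, 0], [0, 0, 0], [0, 0, 0], [0, 0, 0], [0, 0, 0], [0, 0, 0], [0, 0, 0]])

```text
time_s: 10.05
position: [0.5332, -0.2557, 0.3455]
orientation: [1.779, 2.588, 0.0]
force: [0.6, 0.2, -0.9]
opening: 0.0165
finger_force: 78.1
```

Run:
```python
from h import *
S=snapshot("scene");p,r=pose();print(p,observe()["force"])
k=S["frame"][90:210,150:270,::-1]; cv2.imwrite("pics/c4.png",cv2.resize(k,(480,480),interpolation=cv2.INTER_CUBIC))
print(proj(S,p+r[:,2]*.216))
t=np.arange(1,21)*np.pi/10
print(np.round(.16*(np.cos(t)-1),3).tolist(),np.round(.16*np.sin(t),3).tolist())
```

```text
[ 0.53325734 -0.25579819  0.34558885] [ 0.06537546  0.19795117 -0.71580766]
[[206.25588768 144.79598231]]
[-0.008, -0.031, -0.066, -0.111, -0.16, -0.209, -0.254, -0.289, -0.312, -0.32, -0.312, -0.289, -0.254, -0.209, -0.16, -0.111, -0.066, -0.031, -0.008, 0.0] [0.049, 0.094, 0.129, 0.152, 0.16, 0.152, 0.129, 0.094, 0.049, 0.0, -0.049, -0.094, -0.129, -0.152, -0.16, -0.152, -0.129, -0.094, -0.049, -0.0]
```

View pics/c4.png

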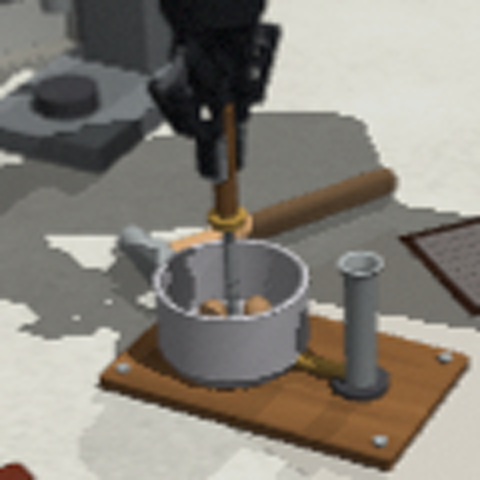

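The rod stands in the middle of the bowl (collar ≈ (207,144.5)), with two beads visible and clear. Stirring: out to a 32 mm radius, then three rounds.

Emit:
arm_command(offset=[[0.03, 0, 0.015], [0.065, 0.01, 0.015], [0.1, 0.01, 0.015], [0.13, 0.005, 0.015], [0.16, 0, 0.015]], twist=[[0, 0, 0], [0, 0, 0], [0, 0, 0], [0, 0, 0], [0, 0, 0]])

```text
time_s: 10.6
position: [0.5213, -0.2252, 0.3419]
orientation: [1.779, 2.589, -0.0]
force: [0.6, -0.2, -1.2]
opening: 0.0162
finger_force: 78.1
```

Emit:
arm_command(offset=[[-0.008, 0.049, 0], [-0.031, 0.094, 0], [-0.066, 0.129, 0], [-0.111, 0.152, 0], [-0.16, 0.16, 0], [-0.209, 0.152, 0], [-0.254, 0.129, 0], [-0.289, 0.094, 0], [-0.312, 0.049, 0], [-0.32, 0, 0], [-0.312, -0.049, 0], [-0.289, -0.094, 0], [-0.254, -0.129, 0], [-0.209, -0.152, 0], [-0.16, -0.16, 0], [-0.111, -0.152, 0], [-0.066, -0.129, 0], [-0.031, -0.094, 0], [-0.008, -0.049, 0], [0, 0, 0]], twist=[[0, 0, 0], [0, 0, 0], [0, 0, 0], [0, 0, 0], [0, 0, 0], [0, 0, 0], [0, 0, 0], [0, 0, 0], [0, 0, 0], [0, 0, 0], [0, 0, 0], [0, 0, 0], [0, 0, 0], [0, 0, 0], [0, 0, 0], [0, 0, 0], [0, 0, 0], [0, 0, 0], [0, 0, 0], [0, 0, 0]])

```text
time_s: 12.6
position: [0.5222, -0.2255, 0.3421]
orientation: [1.779, 2.588, -0.001]
force: [2.6, -3.8, -0.6]
opening: 0.0162
finger_force: 78.6
```

Emit:
arm_command(offset=[[-0.008, 0.049, 0], [-0.031, 0.094, 0], [-0.066, 0.129, 0], [-0.111, 0.152, 0], [-0.16, 0.16, 0], [-0.209, 0.152, 0], [-0.254, 0.129, 0], [-0.289, 0.094, 0], [-0.312, 0.049, 0], [-0.32, 0, 0], [-0.312, -0.049, 0], [-0.289, -0.094, 0], [-0.254, -0.129, 0], [-0.209, -0.152, 0], [-0.16, -0.16, 0], [-0.111, -0.152, 0], [-0.066, -0.129, 0], [-0.031, -0.094, 0], [-0.008, -0.049, 0], [0, 0, 0]], twist=[[0, 0, 0], [0, 0, 0], [0, 0, 0], [0, 0, 0], [0, 0, 0], [0, 0, 0], [0, 0, 0], [0, 0, 0], [0, 0, 0], [0, 0, 0], [0, 0, 0], [0, 0, 0], [0, 0, 0], [0, 0, 0], [0, 0, 0], [0, 0, 0], [0, 0, 0], [0, 0, 0], [0, 0, 0], [0, 0, 0]])

```text
time_s: 14.6
position: [0.5221, -0.2253, 0.3417]
orientation: [-1.78, -2.589, 0.002]
force: [1.9, -5.1, 0.7]
opening: 0.0164
finger_force: 79.0
```

Emit:
arm_command(offset=[[-0.008, 0.049, 0], [-0.031, 0.094, 0], [-0.066, 0.129, 0], [-0.111, 0.152, 0], [-0.16, 0.16, 0], [-0.209, 0.152, 0], [-0.254, 0.129, 0], [-0.289, 0.094, 0], [-0.312, 0.049, 0], [-0.32, 0, 0], [-0.312, -0.049, 0], [-0.289, -0.094, 0], [-0.254, -0.129, 0], [-0.209, -0.152, 0], [-0.16, -0.16, 0], [-0.111, -0.152, 0], [-0.066, -0.129, 0], [-0.031, -0.094, 0], [-0.008, -0.049, 0], [0, 0, 0]], twist=[[0, 0, 0], [0, 0, 0], [0, 0, 0], [0, 0, 0], [0, 0, 0], [0, 0, 0], [0, 0, 0], [0, 0, 0], [0, 0, 0], [0, 0, 0], [0, 0, 0], [0, 0, 0], [0, 0, 0], [0, 0, 0], [0, 0, 0], [0, 0, 0], [0, 0, 0], [0, 0, 0], [0, 0, 0], [0, 0, 0]])

```text
time_s: 16.6
position: [0.5221, -0.2251, 0.3417]
orientation: [-1.779, -2.589, 0.0]
force: [-1.2, -3.1, -1.2]
opening: 0.0163
finger_force: 79.0
```

Emit:
arm_command(offset=[[-0.008, 0.049, 0], [-0.031, 0.094, 0], [-0.066, 0.129, 0], [-0.111, 0.152, 0], [-0.16, 0.16, 0], [-0.16, 0.13, 0], [-0.16, 0.08, 0], [-0.16, 0.04, 0], [-0.16, 0, 0], [-0.16, 0, 0]], twist=[[0, 0, 0], [0, 0, 0], [0, 0, 0], [0, 0, 0], [0, 0, 0], [0, 0, 0], [0, 0, 0], [0, 0, 0], [0, 0, 0], [0, 0, 0]])

```text
time_s: 17.6
position: [0.532, -0.2561, 0.3422]
orientation: [1.781, 2.588, 0.0]
force: [0.7, 0.2, -1.1]
opening: 0.0158
finger_force: 79.3
```

Emit:
arm_command(offset=[[0, 0, -0.08], [0, 0, -0.18], [0, 0, -0.3], [0, 0, -0.42], [0, 0, -0.54], [0, 0, -0.62], [0, 0, -0.62], [0, 0, -0.62]], twist=[[0, 0, 0], [0, 0, 0], [0, 0, 0], [0, 0, 0], [0, 0, 0], [0, 0, 0], [0, 0, 0], [0, 0, 0]])

```text
time_s: 18.4
position: [0.5332, -0.2557, 0.4652]
orientation: [1.78, 2.589, 0.0]
force: [0.1, -0.8, -0.7]
opening: 0.0164
finger_force: 79.3
```

Run:
```python
from h import *
p,r=pose();print(p,observe()["force"],observe()["opening"])
rel([.483,-.157,.464],down(.359))
```

```text
[ 0.53315669 -0.25571876  0.46521892] [ 0.12778639 -0.79111185 -0.71680265] 0.01640267885777953
offset [0.551, -0.057, 0.006] twist [0.0, 0.0, 0.005]
```

Emit:
arm_command(offset=[[0.1, -0.01, 0], [0.25, -0.025, 0], [0.4, -0.042, 0], [0.5, -0.052, 0.02], [0.551, -0.057, 0.04], [0.551, -0.057, 0.04], [0.551, -0.057, 0.04], [0.551, -0.057, 0.04]], twist=[[0, 0, 0], [0, 0, 0], [0, 0, 0], [0, 0, 0], [0, 0, 0], [0, 0, 0], [0, 0, 0], [0, 0, 0]])

```text
time_s: 19.2
position: [0.4832, -0.1574, 0.4573]
orientation: [-1.78, -2.588, 0.0]
force: [0.0, 0.5, -0.8]
opening: 0.0162
finger_force: 79.3
```

Run:
```python
from h import *
p,r=pose();print(p)
pts=[p+r[:,2]*d for d in(.217,.267,.317)]+[[.483,-.157,.125]]
out=[]
for n in("scene","top","wrist"):
    im=snapshot(n);np.save("pics/%s_tube.npy"%n,im["frame"]);u=proj(im,pts);print(n,u.round(1).tolist())
    o=(u[3]-30).astype(int);o=np.clip(o,0,[452,324]);k=im["frame"][o[1]:o[1]+60,o[0]:o[0]+60,::-1];print("orig",o)
    if n=="wrist": k=im["frame"][::1,64:448,::-1]
    out.append(cv2.resize(k,(400,300) if 0 else (300,300),interpolation=cv2.INTER_CUBIC))
    if n=="top":
        b=proj(im,[.533,-.2545,.05])[0].astype(int); out.append(cv2.resize(im["frame"][b[1]-30:b[1]+30,b[0]-30:b[0]+30,::-1],(300,300),interpolation=cv2.INTER_CUBIC))
g=np.vstack([np.hstack(out[:2]),np.hstack(out[2:])]);cv2.imwrite("pics/c5.png",g)
```

```text
[ 0.48322803 -0.15744432  0.45734124]
scene [[239.0, 119.1], [239.1, 135.0], [239.3, 150.1], [239.4, 154.6]]
orig [209 124]
top [[308.2, 209.5], [305.6, 209.9], [303.3, 210.1], [302.4, 210.3]]
orig [272 180]
wrist [[252.9, 216.5], [253.0, 196.9], [253.0, 183.7], [253.1, 180.0]]
orig [223 150]
```

View pics/c5.png

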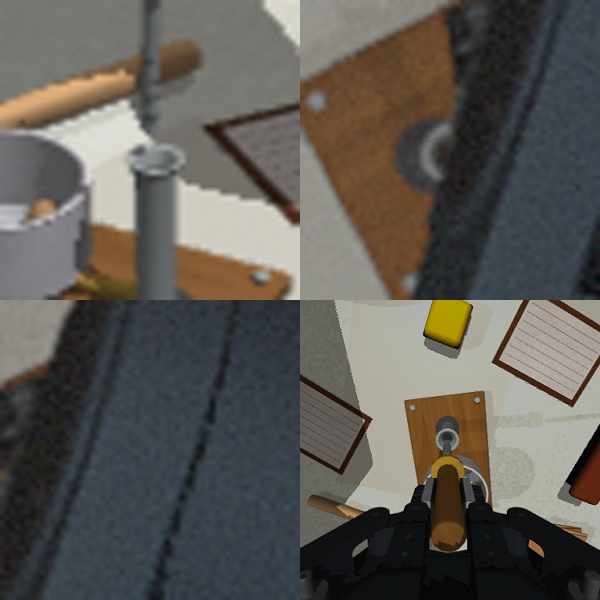

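The scene panel shows the tip axis at ≈ (238.5,150) and the mouth at ≈ (240.4,155.6), so the rod is about 2 px left. The top view is occluded by the arm, so I'll zoom into the wrist view, where the mouth ring shows behind the tip.

Run:
```python
import numpy as np,cv2
W=np.load("pics/wrist_tube.npy")[155:215,228:278,::-1];S=np.load("pics/scene_tube.npy")[130:170,223:256,::-1]
a=cv2.resize(W,(500,600),interpolation=cv2.INTER_CUBIC);b=cv2.resize(S,(297,360),interpolation=cv2.INTER_CUBIC)
g=np.zeros((600,800,3),np.uint8);g[:,:500]=a;g[:360,503:800]=b
cv2.imwrite("pics/c6.png",cv2.convertScaleAbs(g,alpha=1.4))
```

```text
(no output)
```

View pics/c6.png

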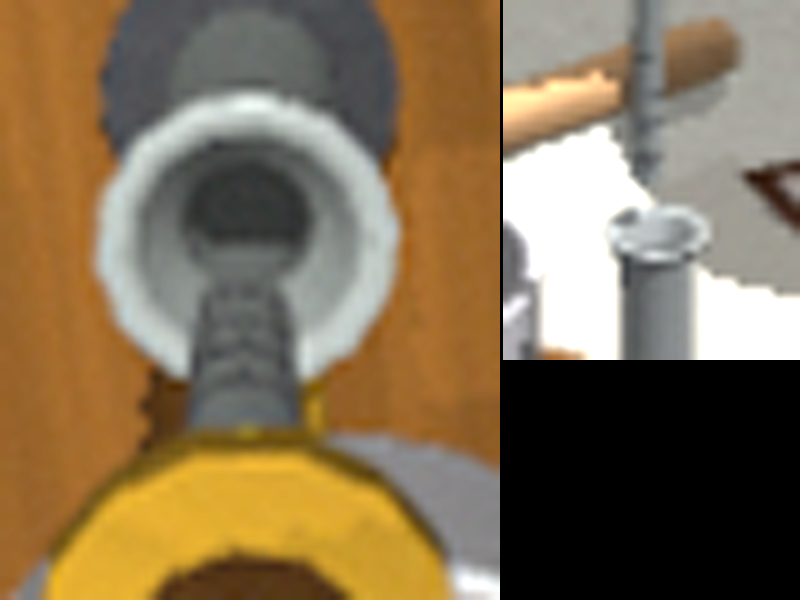

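The wrist zoom shows the mouth ring centred at ≈ (252.8,179.0) and the tip at ≈ (252.7,183), so they line up sideways. The scene view suggests the mouth is 1–2 mm farther along tool x. I'll shift by that and enter the flare slowly.

Emit:
arm_command(offset=[[0.008, 0, 0], [0.008, 0, 0.03], [0.008, 0, 0.06], [0.008, 0, 0.09], [0.008, 0, 0.12], [0.008, 0, 0.15], [0.008, 0, 0.18], [0.008, 0, 0.2], [0.008, 0, 0.2]], twist=[[0, 0, 0], [0, 0, 0], [0, 0, 0], [0, 0, 0], [0, 0, 0], [0, 0, 0], [0, 0, 0], [0, 0, 0], [0, 0, 0]])

```text
time_s: 20.25
position: [0.4823, -0.1554, 0.4171]
orientation: [-1.78, -2.588, 0.0]
force: [-0.2, 0.2, -0.9]
opening: 0.0164
finger_force: 79.3
```

Emit:
arm_command(offset=[[0, 0, 0.04], [0, 0, 0.08], [0, 0, 0.12], [0, 0, 0.16], [0, 0, 0.2], [0, 0, 0.24], [0, 0, 0.28], [0, 0, 0.32], [0, 0, 0.32]], twist=[[0, 0, 0], [0, 0, 0], [0, 0, 0], [0, 0, 0], [0, 0, 0], [0, 0, 0], [0, 0, 0], [0, 0, 0], [0, 0, 0]])

```text
time_s: 21.15
position: [0.4821, -0.1553, 0.3526]
orientation: [-1.779, -2.587, 0.001]
force: [0.2, -0.5, -0.8]
opening: 0.0166
finger_force: 79.3
```

Free so far. Now small steps until the collar seats.

Emit:
arm_command(offset=[[0, 0, 0.01], [0, 0, 0.02], [0, 0, 0.03], [0, 0, 0.04], [0, 0, 0.04]], twist=[[0, 0, 0], [0, 0, 0], [0, 0, 0], [0, 0, 0], [0, 0, 0]])

```text
time_s: 21.65
position: [0.4824, -0.1554, 0.3455]
orientation: [-1.78, -2.588, 0.0]
force: [0.1, -0.4, -1.3]
opening: 0.0162
finger_force: 79.3
```

Emit:
arm_command(offset=[[0, 0, 0.005], [0, 0, 0.01], [0, 0, 0.015], [0, 0, 0.015]], twist=[[0, 0, 0], [0, 0, 0], [0, 0, 0], [0, 0, 0]])

```text
time_s: 22.05
position: [0.4824, -0.1554, 0.3426]
orientation: [-1.78, -2.589, 0.0]
force: [-0.3, -0.1, -0.9]
opening: 0.0161
finger_force: 79.3
```

Emit:
arm_command(offset=[[0, 0, 0.005], [0, 0, 0.01], [0, 0, 0.01]], twist=[[0, 0, 0], [0, 0, 0], [0, 0, 0]])

```text
time_s: 22.35
position: [0.4824, -0.1555, 0.341]
orientation: [1.78, 2.588, 0.0]
force: [-2.3, -0.5, 3.6]
opening: 0.0163
finger_force: 80.4
```

Emit:
arm_command(offset=[[0, 0, 0.005], [0, 0, 0.01], [0, 0, 0.01]], twist=[[0, 0, 0], [0, 0, 0], [0, 0, 0]])

```text
time_s: 22.65
position: [0.4824, -0.1557, 0.3407]
orientation: [1.779, 2.586, 0.0]
force: [-8.5, 0.3, 29.8]
opening: 0.0162
finger_force: 83.0
```

The collar is seated: 30 N with no further travel, at TCP z 0.341, which puts the tip ≈ 100 mm below the mouth. Drawing it out.

Emit:
arm_command(offset=[[0, 0, -0.02], [0, 0, -0.06], [0, 0, -0.12], [0, 0, -0.2], [0, 0, -0.3], [0, 0, -0.4], [0, 0, -0.5], [0, 0, -0.6], [0, 0, -0.7], [0, 0, -0.75], [0, 0, -0.75], [0, 0, -0.75]], twist=[[0, 0, 0], [0, 0, 0], [0, 0, 0], [0, 0, 0], [0, 0, 0], [0, 0, 0], [0, 0, 0], [0, 0, 0], [0, 0, 0], [0, 0, 0], [0, 0, 0], [0, 0, 0]])

```text
time_s: 23.85
position: [0.4825, -0.1554, 0.4881]
orientation: [-1.78, -2.588, 0.0]
force: [-0.5, 0.4, -1.5]
opening: 0.016
finger_force: 79.3
```

Run:
```python
from h import *
p,r=pose();print(p,observe()["q"].round(3),observe()["opening"])
T=snapshot("top")
for c in(T,snapshot("scene")):
  d=look_for("card_mid",c);print([(np.round(at_z(c,e["at"],.002),3).tolist(),round(e["p"],2)) for e in d])
o=outline_of("card_mid",T)
for e in o:
  m=e["region"];pt=np.argwhere(m)[:,::-1].astype(np.float32);b=cv2.boxPoints(cv2.minAreaRect(pt));print(round(e["p"],2),np.array([at_z(T,q,.002)[:2] for q in b]).round(3).tolist())
```

```text
[ 0.48245308 -0.15543706  0.48813158] [-0.312  0.233  0.201  1.539 -0.     0.893] 0.016025153601040863
[([0.289, 0.226, 0.002], 0.86), ([0.604, 0.044, 0.002], 0.68)]
[([0.614, 0.038, 0.002], 0.98), ([0.296, 0.227, 0.002], 0.89), ([0.246, -0.235, 0.002], 0.81)]
0.85 [[0.215, 0.319], [0.391, 0.274], [0.357, 0.136], [0.182, 0.18]]
0.57 [[0.527, 0.122], [0.709, 0.107], [0.696, -0.038], [0.514, -0.021]]
```

Run:
```python
import numpy as np
from scipy.optimize import least_squares
D=np.array([[.4997,.404,.213,-.0345],[.5164,.4207,.24545,.04729],[.5930,.4638,.42,.40],[.5944,.4649,.43,.41],[.5069,.4881,.233,.201]])
f=lambda v:np.r_[v[0]+v[1]*np.sin(D[:,2])+v[2]*np.cos(D[:,2]-D[:,3])-D[:,0], v[3]+v[1]*np.cos(D[:,2])-v[2]*np.sin(D[:,2]-D[:,3])-D[:,1]]
for x0 in([0,.4,.4,0],[.1,.3,.3,.1]):
  s=least_squares(f,x0);print(s.x.round(4),np.abs(s.fun).max())
```

```text
[0.0237 0.4313 0.3922 0.0795] 0.008313353561607895
[0.0237 0.4313 0.3922 0.0795] 0.008313353398288092
```

Emit:
arm_command(offset=[[0.02, -0.047, 0], [0.04, -0.094, 0], [0.06, -0.14, 0], [0.08, -0.187, 0], [0.1, -0.234, 0], [0.12, -0.28, 0], [0.12, -0.28, 0], [0.12, -0.28, 0]], twist=[[-0.08, 0.024, 0], [-0.16, 0.048, 0], [-0.24, 0.072, 0], [-0.32, 0.096, 0], [-0.4, 0.12, 0], [-0.479, 0.144, 0], [-0.479, 0.144, 0], [-0.479, 0.144, 0]])

```text
time_s: 24.9
position: [0.4213, -0.1533, 0.4885]
orientation: [1.535, 2.23, 1.063]
force: [-0.1, 0.4, -1.1]
opening: 0.0163
finger_force: 79.2
```

```bash
cat >> h.py <<'E'
def level(az): # minimal tilt of down(.359) to horizontal azimuth az
    ax=np.array([np.sin(az),-np.cos(az),0]);return R.from_rotvec(ax*np.pi/2).as_matrix()@down(.359)
E
python3 - <<'E'
from h import *
s=observe();p,r=pose();print(p,r[:,2],s["q"].round(3),s["opening"])
rel([.357,-.152,.40],level(.65))
E
```

```text
[ 0.42127861 -0.15328695  0.4885459 ] [ 0.55807801  0.43046156 -0.70940241] [-0.56  -0.083 -0.266  1.057  0.722  0.772] 0.01634611108649644
offset [0.052, -0.527, 0.137] twist [-0.482, 0.14, 0.001]
```

Emit:
arm_command(offset=[[0.01, -0.08, 0.02], [0.02, -0.17, 0.04], [0.03, -0.26, 0.07], [0.04, -0.35, 0.09], [0.045, -0.44, 0.12], [0.052, -0.527, 0.137], [0.052, -0.527, 0.137], [0.052, -0.527, 0.137], [0.052, -0.527, 0.137], [0.052, -0.527, 0.137]], twist=[[-0.08, 0.024, 0], [-0.16, 0.048, 0], [-0.24, 0.072, 0], [-0.32, 0.096, 0], [-0.4, 0.12, 0], [-0.482, 0.14, 0], [-0.482, 0.14, 0], [-0.482, 0.14, 0], [-0.482, 0.14, 0], [-0.482, 0.14, 0]])

```text
time_s: 25.9
position: [0.3751, -0.1652, 0.4054]
orientation: [1.156, 1.643, 1.811]
force: [1.3, -0.4, -0.6]
opening: 0.0158
finger_force: 79.2
```

Run:
```python
from h import *
s=observe();p,r=pose();print(p,r[:,2],s["q"].round(3),s["opening"],"tip",p+.317*r[:,2])
rel([.357,-.152,.30],level(.65))
```

```text
[ 0.37513133 -0.16517383  0.40541051] [ 0.80238513  0.59460402 -0.05122654] [-0.763 -0.132 -1.05  -0.624  1.394  1.573] 0.015788045893642327 tip [0.62948741 0.02331565 0.3891717 ]
offset [-0.05, -0.536, -0.007] twist [-0.029, 0.017, -0.001]
```

Run:
```python
from h import *
rel([.375,-.160,.35],level(.60))
```

```text
offset [-0.059, -0.27, 0.029] twist [-0.038, -0.015, -0.032]
```

Emit:
arm_command(offset=[[0, 0, 0], [0, 0, 0], [0, 0, 0]], twist=[[0, 0, 0], [0, 0, 0], [0, 0, 0]])

```text
time_s: 26.2
position: [0.3746, -0.165, 0.4055]
orientation: [1.155, 1.644, 1.811]
force: [1.4, -0.3, -0.5]
opening: 0.016
finger_force: 79.2
```

Run:
```python
from h import *
s=observe();p,r=pose();print(p,r[:,2],s["q"].round(3),"tip",p+.317*r[:,2])
rel([.375,-.160,.35],level(.60))
```

```text
[ 0.37455838 -0.16498532  0.40548771] [ 0.80191575  0.59516409 -0.05206574] [-0.764 -0.135 -1.049 -0.612  1.395  1.566] tip [0.62876567 0.02368169 0.38898287]
offset [-0.062, -0.27, 0.031] twist [-0.038, -0.015, -0.032]
```

Emit:
arm_command(offset=[[-0.015, -0.07, 0.01], [-0.03, -0.135, 0.015], [-0.045, -0.2, 0.02], [-0.062, -0.27, 0.031], [-0.062, -0.27, 0.031], [-0.062, -0.27, 0.031], [-0.062, -0.27, 0.031], [-0.062, -0.27, 0.031], [-0.062, -0.27, 0.031], [-0.062, -0.27, 0.031]], twist=[[-0.01, -0.004, -0.008], [-0.02, -0.008, -0.016], [-0.03, -0.012, -0.024], [-0.038, -0.015, -0.032], [-0.038, -0.015, -0.032], [-0.038, -0.015, -0.032], [-0.038, -0.015, -0.032], [-0.038, -0.015, -0.032], [-0.038, -0.015, -0.032], [-0.038, -0.015, -0.032]])

```text
time_s: 27.2
position: [0.384, -0.1747, 0.3642]
orientation: [1.103, 1.622, 1.782]
force: [0.4, 0.1, -0.0]
opening: 0.0165
finger_force: 79.1
```

Run:
```python
from h import *
s=observe();p,r=pose();print(p,r[:,2],s["q"].round(3),"tip",p+.317*r[:,2])
rel([.375,-.160,.35],level(.60))
```

```text
[ 0.38404507 -0.17466569  0.36423543] [ 0.81541683  0.5780628  -0.03063968] [-0.764  0.045 -1.134 -1.019  1.378  1.653] tip [0.64253221 0.00858021 0.35452266]
offset [0.067, -0.089, 0.008] twist [-0.021, -0.006, 0.001]
```

Run:
```python
from h import *
rel([.392,-.152,.372],level(.63))
```

```text
offset [0.077, 0.024, 0.097] twist [-0.017, 0.013, 0.019]
```

Emit:
arm_command(offset=[[0.03, 0.01, 0.04], [0.06, 0.02, 0.08], [0.077, 0.024, 0.097], [0.077, 0.024, 0.097], [0.077, 0.024, 0.097], [0.077, 0.024, 0.097], [0.077, 0.024, 0.097], [0.077, 0.024, 0.097], [0.077, 0.024, 0.097], [0.077, 0.024, 0.097]], twist=[[-0.005, 0.004, 0.006], [-0.01, 0.008, 0.012], [-0.017, 0.013, 0.019], [-0.017, 0.013, 0.019], [-0.017, 0.013, 0.019], [-0.017, 0.013, 0.019], [-0.017, 0.013, 0.019], [-0.017, 0.013, 0.019], [-0.017, 0.013, 0.019], [-0.017, 0.013, 0.019]])

```text
time_s: 28.2
position: [0.3986, -0.1587, 0.3788]
orientation: [1.11, 1.615, 1.828]
force: [-0.3, 0.4, -1.0]
opening: 0.016
finger_force: 79.3
```

Run:
```python
from h import *
s=observe();p,r=pose();print(s["time_s"],p,r[:,2],s["q"].round(3),"tip",p+.317*r[:,2])
S=snapshot("scene");T=snapshot("top")
tip=p+.317*r[:,2];col=p+.217*r[:,2]
print("pred tip/col/hand S",proj(S,[tip,col,p+.17*r[:,2]]).round(1).tolist(),"T",proj(T,[tip,col,p+.17*r[:,2]]).round(1).tolist())
for n in("rod_tip","rod_collar","rod_handle"):
  for k,c in(("S",S),("T",T)): print(n,k,[(np.round(d["at"],1).tolist(),round(d["p"],2)) for d in look_for(n,c)[:2]])
for e in outline_of("card_mid",T)+[None]+outline_of("card_mid",S):
  if e is None: print("S");c=S;continue
  c=c if 'c' in dir() else T
  print(round(e["p"],2),np.round(at_z(c,e["at"],.002),3))
print("beads",[(np.round(at_z(c,d["at"],.03),3)[:2].tolist(),round(d["p"],2)) for c in(T,) for d in look_for("bead0_center",c)])
rel([.392,-.152,.372],level(.63))
```

```text
28.2 [ 0.39856152 -0.15865627  0.37882366] [ 0.80395527  0.59454133 -0.01328622] [-0.708  0.054 -1.134 -1.129  1.344  1.784] tip [0.65341534 0.02981333 0.37461193]
pred tip/col/hand S [[226.7, 116.8], [240.2, 97.4], [245.9, 89.2]] T [[227.5, 128.5], [255.7, 166.0], [269.1, 183.8]]
rod_tip S [([240.6, 99.4], 0.65)]
rod_tip T [([252.6, 165.6], 0.6)]
rod_collar S [([241.2, 98.0], 0.72)]
rod_collar T [([251.3, 163.4], 0.64)]
rod_handle S [([240.2, 100.5], 0.59)]
rod_handle T [([254.5, 162.1], 0.98)]
0.94 [0.589 0.038 0.002]
0.77 [ 0.23  -0.199  0.002]
0.57 [0.293 0.228 0.002]
0.49 [ 0.569 -0.289  0.002]
S
0.95 [0.614 0.047 0.002]
0.86 [0.311 0.236 0.002]
0.68 [ 0.25  -0.233  0.002]
0.24 [0.413 0.012 0.002]
beads []
offset [0.035, -0.045, -0.006] twist [-0.009, -0.002, 0.0]
```

Run:
```python
from h import *
rel([.408,-.166,.368],level(.69))
```

```text
offset [-0.07, -0.036, 0.017] twist [0.002, 0.035, 0.038]
```

Emit:
arm_command(offset=[[-0.035, -0.018, 0.008], [-0.07, -0.036, 0.017], [-0.07, -0.036, 0.017], [-0.07, -0.036, 0.017], [-0.07, -0.036, 0.017], [-0.07, -0.036, 0.017], [-0.07, -0.036, 0.017], [-0.07, -0.036, 0.017]], twist=[[0.001, 0.017, 0.019], [0.002, 0.035, 0.038], [0.002, 0.035, 0.038], [0.002, 0.035, 0.038], [0.002, 0.035, 0.038], [0.002, 0.035, 0.038], [0.002, 0.035, 0.038], [0.002, 0.035, 0.038]])

```text
time_s: 29.55
position: [0.408, -0.1659, 0.3683]
orientation: [1.13, 1.632, 1.91]
force: [0.5, -0.0, -1.1]
opening: 0.0159
finger_force: 79.3
```

Run:
```python
from h import *
s=observe();p,r=pose();print(s["time_s"],p,r[:,2],s["q"].round(3),"tip",p+.317*r[:,2],s["opening"])
S=snapshot("scene");T=snapshot("top")
ax=[p+d*r[:,2] for d in(.18,.217,.267,.312)]
for k,c in(("S",S),("T",T)):
  u=proj(c,ax);print(k,"pred",u.round(1).tolist())
  d=u[3]-u[0];L=np.linalg.norm(d);d/=L;n=np.array([-d[1],d[0]])
  o=outline_of("rod_handle",c)
  for e in o[:1]:
    m=e["region"];q=np.argwhere(m)[:,::-1]-u[0];a=q@d;b=q@n
    print(round(e["p"],2),m.sum(),"along",a.min().round(1),a.max().round(1),"L",L.round(1))
    for lo in np.arange(a.min(),a.max(),6):
      w=(a>=lo)&(a<lo+6)
      if w.sum()>4: print("  ",lo.round(1),"off",b[w].mean().round(2),"width",np.ptp(b[w]).round(1))
  print("beads",[(np.round(e["at"]).tolist(),round(e["p"],2)) for e in look_for("bead0_center",c)], "bowl px",proj(c,[.533,-.2545,.05]).round())
```

```text
29.55 [ 0.40799102 -0.16587279  0.36830836] [7.71099420e-01 6.36714756e-01 6.25852958e-05] [-0.71   0.152 -1.118 -1.27   1.4    1.901] tip [0.65242954 0.03596578 0.3683282 ] 0.015937674167143662
S pred [[243.6, 94.5], [239.9, 101.0], [234.6, 110.3], [229.4, 119.3]]
beads [] bowl px [[208. 167.]]
T pred [[265.9, 178.7], [254.7, 165.3], [239.7, 147.3], [226.3, 131.3]]
0.72 381 along -3.4 63.7 L 61.8
   -3.4 off -0.11 width 7.8
   2.6 off 0.6 width 7.8
   8.6 off 0.89 width 12.0
   14.6 off 0.47 width 12.0
   20.6 off 0.51 width 4.6
   26.6 off 0.72 width 4.6
   32.6 off 0.82 width 4.5
   38.6 off 1.03 width 4.4
   44.6 off 1.37 width 4.0
   50.6 off 1.14 width 3.2
   56.6 off 1.17 width 3.7
beads [([341.0, 181.0], 0.4), ([328.0, 192.0], 0.29), ([252.0, 167.0], 0.22)] bowl px [[333. 193.]]
```

Run:
```python
from h import *
p,r=pose();S=snapshot("scene")
u=proj(S,[p+d*r[:,2] for d in(.18,.312)]);d=u[1]-u[0];L=np.linalg.norm(d);d/=L;n=np.array([-d[1],d[0]])
for nm in("rod_tip","rod_collar","rod_handle"):
  for e in outline_of(nm,S)[:1]:
    m=e["region"];q=np.argwhere(m)[:,::-1]-u[0];a=q@d;b=q@n;print(nm,round(e["p"],2),m.sum(),a.min().round(1),a.max().round(1),L.round(1))
    print([(lo.round(1),b[(a>=lo)&(a<lo+4)].mean().round(2)) for lo in np.arange(a.min(),a.max()-1,4)])
# raw profile across the shaft
g=cv2.cvtColor(S["frame"],cv2.COLOR_RGB2GRAY).astype(np.float32)
for t in(17,21,24,27):
  xy=u[0]+t*d+np.outer(np.arange(-8,9),n);print(t,cv2.remap(g,xy[:,0].astype(np.float32),xy[:,1].astype(np.float32),1).ravel().astype(int).tolist())
```

```text
rod_tip 0.77 289 -12.1 32.4 28.6
[(np.float64(-12.1), np.float64(-2.43)), (np.float64(-8.1), np.float64(-2.42)), (np.float64(-4.1), np.float64(-0.52)), (np.float64(-0.1), np.float64(-0.43)), (np.float64(3.9), np.float64(-0.24)), (np.float64(7.9), np.float64(-0.07)), (np.float64(11.9), np.float64(-0.17)), (np.float64(15.9), np.float64(-0.2)), (np.float64(19.9), np.float64(-0.13)), (np.float64(23.9), np.float64(-0.21)), (np.float64(27.9), np.float64(-0.05))]
rod_collar 0.7 281 -11.2 32.4 28.6
[(np.float64(-11.2), np.float64(-2.71)), (np.float64(-7.2), np.float64(-2.03)), (np.float64(-3.2), np.float64(-0.78)), (np.float64(0.8), np.float64(-0.74)), (np.float64(4.8), np.float64(-0.49)), (np.float64(8.8), np.float64(-0.43)), (np.float64(12.8), np.float64(-0.43)), (np.float64(16.8), np.float64(-0.32)), (np.float64(20.8), np.float64(-0.37)), (np.float64(24.8), np.float64(-0.46)), (np.float64(28.8), np.float64(-0.19))]
rod_handle 0.71 2220 97.4 158.8 28.6
[(np.float64(97.4), np.float64(-79.2)), (np.float64(101.4), np.float64(-84.32)), (np.float64(105.4), np.float64(-87.94)), (np.float64(109.4
[... 170 characters left out ...]
float64(-74.08)), (np.float64(129.4), np.float64(-69.52)), (np.float64(133.4), np.float64(-64.63)), (np.float64(137.4), np.float64(-58.96)), (np.float64(141.4), np.float64(-58.48)), (np.float64(145.4), np.float64(-60.73)), (np.float64(149.4), np.float64(-64.25)), (np.float64(153.4), np.float64(-70.02)), (np.float64(157.4), np.float64(-74.74))]
17 [120, 120, 119, 123, 163, 188, 147, 140, 153, 156, 163, 200, 212, 213, 211, 212, 212]
21 [121, 122, 120, 119, 119, 111, 96, 119, 153, 144, 150, 193, 211, 212, 213, 213, 212]
24 [119, 119, 120, 119, 118, 116, 105, 125, 148, 137, 137, 193, 209, 210, 211, 211, 210]
27 [119, 118, 118, 117, 118, 125, 116, 121, 154, 147, 122, 173, 210, 211, 212, 211, 212]
```

In both views the rod lies along the predicted level axis to within about 0.6°. The tip is over the card at ≈ (0.652, 0.036, 0.368) and the grip is firm, so I'm handing in.

```bash
python3 -c "
from plant import *
s=observe();print(s['time_s'],s['force'],s['qd']);print(finish_job())"
```

```text
30.05 [-0.14946046 -0.21757196 -0.64125244] [-4.22252579e-05 -4.03040931e-04 -8.08460267e-04  2.26697384e-03
 -6.01304610e-04  8.31439179e-04]
the job is handed in; nothing more can be done
None
```

The job is handed in at 30 s: I stirred three full rounds, seated the collar on the tube's mouth at about 30 N and drew the rod out, and it is now held level with its tip about 37 cm above the farthest card; the arm hid much of the bowl afterwards, so I could not count all six beads after stirring.

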